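Take the end cell from the gravity feeder and lay it in the V-cradle

ROBOT

A 6-joint arm with a two-finger parallel gripper is mounted at the origin on a cart in front of the work surface, level with it; the furniture and walls round the work are solid. World frame = base frame: x ahead of the robot, y to its left, z up, the work surface at z = 0. Lengths are in m, angles in rad, forces in N, time in s.
With the tool pointing down it reaches from about 0.375 to 0.825 m from the base axis. Payload 5.5 kg.
Tool frame: the origin (TCP) lies midway between the tips of the shut fingers; the grasp point (between the pads) lies manip.hold_point_z behind it (manip.hold_point_z is the distance from the TCP to the grasp point, in m); z points along the fingers, x is the direction in which the jaws open and shut, and the axes are right-handed (so a half turn about z gives the same grasp; the last joint's range is limited). The gripper opens to 85 mm and grips with 20 to 120 N. Pads are 22 mm wide; open, the fingers measure 114 mm over their backs; the gripper's body (76 mm by 85 mm) begins 54 mm behind the grasp point. The pads swing forward as they close: fully open they stand 13 mm farther back than shut.
Start: joints at [1.315, 0.314, -0.047, 1.21, 0, 1.571], TCP at [0.152, 0.58, 0.231] pointing down, gripper open.
Joint ranges: [-2.67, 2.67], [-0.69, 1.73], [-1.03, 1.25], [-2.08, 2.16], [-1.42, 1.45], [-3.14, 3.14]. Speed limits (rad/s): [2.39, 2.39, 3.01, 3.14, 3.14, 3.14].

INTERFACE

Orientations are given as a rotation vector (axis times angle).
In Python, from plant import manip gives the robot as it stands.
- The arm moves only by the tool jog_arm, never from a script. Its argument "motion" is a list of rows, each a list of 7 numbers: the shift along the tool's x, y, z in cm, then the turn, a rotation vector about the tool's x, y, z in degrees, then the finger opening in cm, from 0 to 8.54. In form: [[x, y, z, ax, ay, az, gripper], ...]. A call has 1 to 8 rows; each row shifts and turns the commanded pose from where the row before left it, along the tool's axes as they then stand; what a row does not reach is not made up. A row lasts 1/12 s, in which the tool goes at most 41.7 mm and 7.16 degrees, less where a joint would pass 70% of its speed; a pose out of reach is approached as far as the arm can. A call is refused whole if a number of a shift passes 4.17 or a number of a turn 7.16, either way. A call with a gripper value outside its range is refused whole. The fingers move at their own pace and stop on an object; "squeeze" is the grip in N (left out, the last holds). Time passes only in rows, so rows that do not move let the fingers close. It gives the time, the measured TCP pose, the force and the opening at its end, in the units of the state.
- manip.state(): the state, without advancing time (a new reading comes with each control period).
- manip.snapshot(name): name is "scene" or "top" or "wrist"; returns the picture (400x640x3 uint8, red, green, blue); there is no depth.
- manip.camera_params(name): a dict with "fovy" (degrees; the focal length in pixels is half the picture's height over the tangent of half this angle, whatever the lens; pixels are square), "cx", "cy" (the principal point, pixels), "rvec" (rotation vector, rad) and "tvec" (3), from world to camera coordinates, as OpenCV has them. Camera axes: x right, y down, z forward; pixel columns grow to the right and rows downward; lengths in m; the calibration is good to about 2 mm. A picture is of the moment at which its call begins: read the wrist's pose just before it. camera_params takes no time and is no camera call; for the wrist camera it gives the pose at the moment of the call.
- manip.close_job(): hands the job in, once; it reports no verdict.
Trained networks look in the newest picture that a camera, given by its name, has taken for a name from the list of things; names that differ only in an ending like _2 or _b are one class to them, and where a whole thing is asked for, a point or a joint stands for the part that bears it (a point fixed in the world has none). Each returns a list of dicts, best first, with "confidence" (0 to 1); they miss things now and then, are a little off and sometimes report something else, mostly with a low value. They report only what shows in the picture. A call takes as long as a camera call. They do not tell look-alikes from the thing itself.
- manip.find_in(label, camera): "at" ([column, row] in pixels, amid what is visible of it).
- manip.outline_of(label, camera): "mask" (400x640 bool, what is visible of it) and "at" ([column, row] in pixels, amid what is visible of it).
The state is a dict: "time_s": time; "q": joint angles; "dq": joint speeds; "tau": joint torques, N m; "eef_pos": TCP position; "tcp_rot": TCP orientation; "wrist_force": force on the tool from outside, world axes, zero at the start; "ft_torque": the same for the moment, N m; "grip_width": opening from 0.0 (shut) to 1.0 (fully open).
Only numpy, scipy, OpenCV 4.12 (cv2) and the standard library are available. Lean on these libraries where they do the work, as an engineer would, in place of code of your own. Each camera call takes 0.05 s, during which the arm holds its last target.

TASK

Take the battery cell that lies against the end stop, at the low end of the sloped feeder, lift it out so that the next cells roll down to the stop by themselves, and lay it gently, centred, in the V-shaped cradle. The other cells must stay in the feeder; leave the scissors and the box cutter where they lie.

Things in the scene. Friction and masses are not known exactly. Their poses are not given: they have to be found in the camera images.
- cell_1_center (a point): Centre of the end cell, the one to take: plain cylinder 32 mm in diameter, 50 mm long, flat ends, about 90 g, grey sleeve, bare steel at one end. It lies level across the low end of the track against the end stop, touching its uphill neighbour, so it is gripped by its two flat ends, 50 mm apart. The point's y is the cell's axis (parallel to feeder_end's y at the start).
- cell_2_center (a point): Centre of the second cell from the low end, alike, 32 mm up the track from the first. It rolls down by itself once the first is out.
- cell_3_center (a point): Centre of the third cell from the low end, alike.
- cell_4_center (a point): Centre of the fourth and topmost cell, alike.
- feeder_end (a point): Point in the fixed feeder where the end cell's centre rests against the stop, 60 mm above the bench. x points level, up-track, away from the stop; y across the track; z up. The end stop is a plate 30 mm wide on the -x side that reaches 6 mm above the end cell's axis.
- feeder: The fixed feeder; origin on the bench under feeder_end, same axes. Its track rises 0.21 rad to +x; the bed is 36 mm wide, so both cell ends overhang by 7 mm. Round guide bars beside the upper cells (27 to 33 mm off the middle, tops about at cell-axis height) begin 27 mm uphill of the end position; beside the end cell all is free down to the base plate, 80 mm wide, 8 mm thick.
- cradle_seat (a point): Point in the fixed aluminium V-cradle where the centre of a seated, centred cell lies, 44.6 mm above the bench. y runs along the V groove: the cell's axis must lie along it (either way round). x is across, z up.
- cradle: The V-cradle; origin on the bench under cradle_seat, same axes. 90 degree V, rims 42 mm above the bench, 34 mm long along y, so a centred cell overhangs it by 8 mm at each end; beside the cell's ends it is free down to a base plate 6 mm thick, 64 mm across the groove by 60 mm along it.
- scissors: Black-handled scissors lying on the bench (206 x 84 x 11 mm), not to be disturbed; origin at the middle of the underside.
- box_cutter: Box cutter lying on the bench (158 x 21 x 17 mm), not to be disturbed; origin at the middle of the underside.
Things that resemble listed ones, but are neither listed nor needed, are in the scene too. What is shaped like the part that bears cell_2_center but orange or yellow is not meant.

How it is judged:
On the way:
1. the end cell is lifted out of the feeder and the second cell has rolled down to the end stop (z of cell_1_center in the frame of feeder_end above 0.04 m and distance between cell_2_center and feeder_end below 0.007 m), for 0.2 s.
At the end, for the whole second after the job is handed in: End cell at rest in the V-cradle: centre within 5 mm across the groove and in height, 12 mm along it, axis within 0.15 rad. Second cell within 7 mm of the end position, third and fourth behind it (centres at most 38 mm apart, 12 mm across, 10 mm along), all at rest (x of cell_1_center in the frame of cradle_seat between -0.005 and 0.005 m and y of cell_1_center in the frame of cradle_seat between -0.012 and 0.012 m and z of cell_1_center in the frame of cradle_seat between -0.005 and 0.005 m and angle between the y axis of cell_1_center and the y axis of cradle_seat, either way round below 0.15 rad and distance between cell_2_center and feeder_end below 0.007 m and distance between cell_3_center and cell_2_center below 0.038 m and distance between cell_4_center and cell_3_center below 0.038 m and x of cell_3_center in the frame of feeder_end between 0.022 and 0.042 m and y of cell_3_center in the frame of feeder_end between -0.012 and 0.012 m and z of cell_3_center in the frame of feeder_end above 0.002 m and x of cell_4_center in the frame of feeder_end between 0.054 and 0.074 m and y of cell_4_center in the frame of feeder_end between -0.012 and 0.012 m and z of cell_4_center in the frame of feeder_end above 0.009 m and linear speed of each of cell_1, cell_2, cell_3, cell_4 below 0.02 m/s); the robot touches nothing.
It fails at once if one of the other cells is lifted or falls out of the feeder (z of cell_2_center in the frame of feeder_end above 0.0188 m or z of cell_3_center in the frame of feeder_end above 0.0256 m or z of cell_4_center in the frame of feeder_end above 0.0324 m or z of any of cell_2_center, cell_3_center, cell_4_center in the frame of feeder_end below -0.012 m).
It fails at once if the end cell is dropped or thrown into the cradle (faster than 0.6 m/s within 40 mm of its seat) (distance between cell_1_center and cradle_seat below 0.04 m and linear speed of cell_1 above 0.6 m/s).
It fails at once if the scissors or the box cutter are moved by more than 30 mm (distance of any of scissors, box_cutter from where it was at the start of the episode above 0.03 m).
It also fails if it takes over 58 s, if anything falls off the work surface, if the arm or the gripper's body presses on something with over 40 N, if the wrist force passes 120 N, or if a joint passes its speed limit or range.

## Working session

There is one attempt and no reset: what is moved stays moved. The work goes in short steps, Python scripts to look and compute and a tool call to move; the robot and the scene stay as the last step left them, time stands still between calls to the robot, and variables do not carry over. Pictures are saved under pics/ and viewed, and the job is handed in when it is done.

Besides the shell and the picture viewer there is one more tool, called after "Emit:" in YAML: its name, and indented under it one key for each argument. jog_arm: Moves the arm, as the interface text tells. Its arguments: {"type":"object","properties":{"motion":{"type":"array"},"squeeze":{"type":"number"}},"required":["motion"]}

```bash
ls; mkdir -p pics; python3 - <<'E'
from plant import manip
import cv2
s=manip.state(); print(s, manip.hold_point_z)
for n in("scene","top"):
    im=manip.snapshot(n); cv2.imwrite(f"pics/{n}0.png",im[:,:,::-1]); print(n,manip.camera_params(n))
    for l in ("cell_1_center","feeder","cradle","scissors","box_cutter"):
        try: print(l,[(d["at"],round(d["confidence"],2)) for d in manip.find_in(l,n)])
        except Exception as e: print(l,e)
E
```

```text
pics
{'time_s': 0.0, 'q': array([ 1.31498742e+00,  3.14228681e-01, -4.80708853e-02,  1.21022055e+00,
       -1.05661400e-05,  1.57080072e+00]), 'dq': array([ 9.58423846e-04,  8.52288795e-04, -4.13903264e-04,  5.13290252e-05,
       -1.15981949e-04, -1.38257900e-03]), 'tau': array([ 1.71810257e-04, -5.39591753e+01,  3.39746618e+01,  1.93223334e-02,
       -3.81836310e-05, -7.80062862e-06]), 'eef_pos': array([0.15167228, 0.57990878, 0.23043658]), 'tcp_rot': array([ 2.48581668e+00,  1.91928234e+00, -2.13236114e-03]), 'wrist_force': array([-0.5037203 ,  0.01242262, -0.38186806]), 'ft_torque': array([ 0.01344615, -0.00430912, -0.03555071]), 'grip_width': 1.0007581131399705} 0.0187
scene {'fovy': 45.845104110442236, 'cx': 319.2916421058322, 'cy': 199.84714599349337, 'rvec': array([ 1.99852339, -0.89533935,  0.47202585]), 'tvec': array([-0.39859724,  0.26948996,  0.85525807])}
cell_1_center [([413.6, 268.5], 0.74)]
feeder [([436.4, 280.0], 0.67)]
cradle [([235.5, 192.7], 0.9)]
scissors [([279.5, 250.7], 0.78), ([236.9, 193.3], 0.4)]
box_cutter [([239.9, 223.3], 0.62)]
top {'fovy': 53.62902937198218, 'cx': 324.95617627837544, 'cy': 192.9805411647176, 'rvec': array([ 2.167754  , -2.15400854,  0.18386295]), 'tvec': array([-0.0741204 ,  0.54321001,  0.85318657])}
cell_1_center [([444.6, 213.5], 0.72)]
feeder [([436.4, 182.1], 0.84), ([312.1, 250.5], 0.74)]
cradle [([210.6, 218.9], 0.87), ([432.7, 184.1], 0.66)]
scissors [([311.9, 252.2], 0.89)]
box_cutter [([249.2, 259.9], 0.96)]
```

View pics/scene0.png

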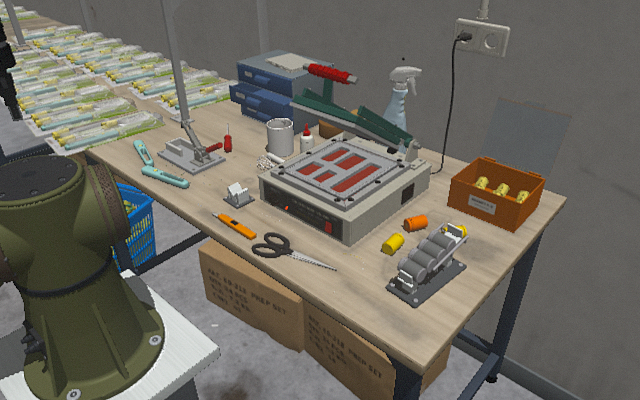

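View pics/top0.png

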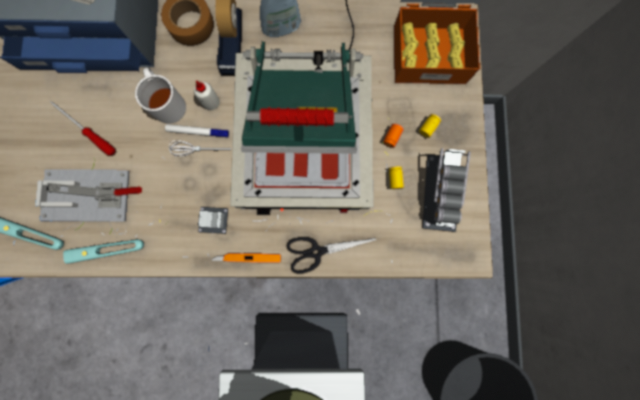

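```bash
python3 - <<'E'
import cv2
a=cv2.imread("pics/top0.png"); b=cv2.imread("pics/scene0.png")
cv2.imwrite("pics/c1.png",cv2.resize(a[110:260,360:510],None,fx=4,fy=4,interpolation=cv2.INTER_CUBIC))
cv2.imwrite("pics/c2.png",cv2.resize(a[150:290,150:290],None,fx=4,fy=4,interpolation=cv2.INTER_CUBIC))
cv2.imwrite("pics/c3.png",cv2.resize(b[220:350,340:500],None,fx=4,fy=4,interpolation=cv2.INTER_CUBIC))
E
```

```text
(no output)
```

View pics/c1.png

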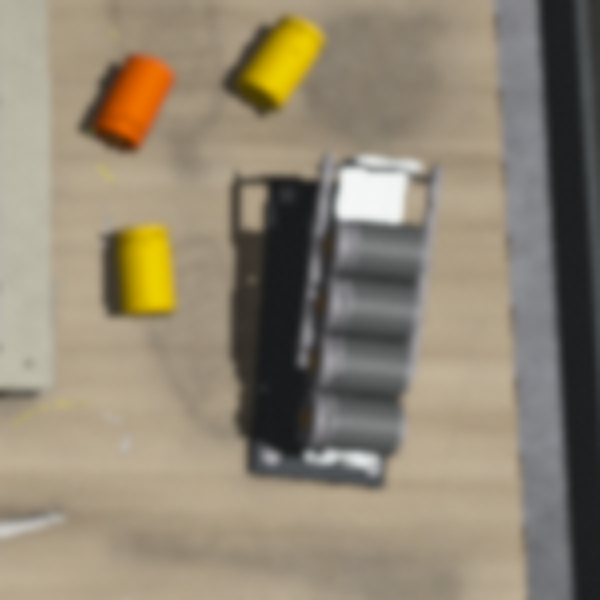

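View pics/c2.png

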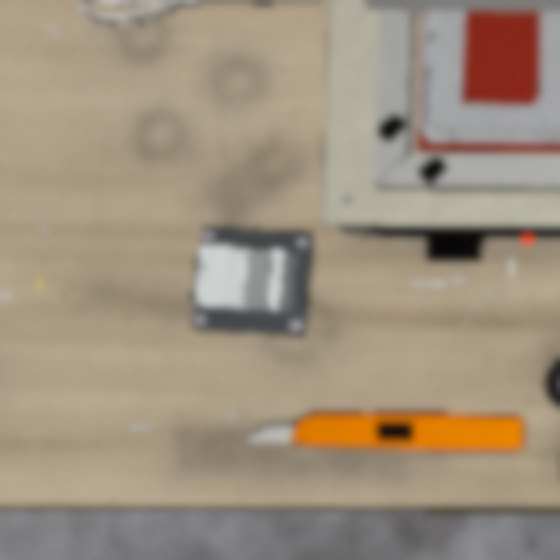

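View pics/c3.png

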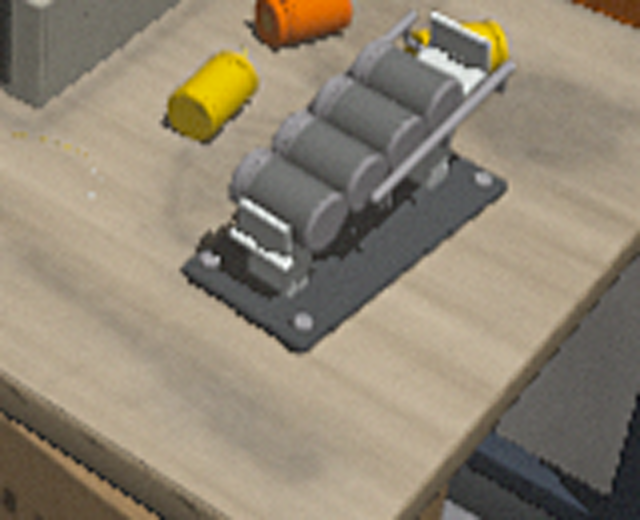

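```bash
cat > h.py <<'E'
from plant import manip
import numpy as np, cv2
def K(p):
    f=200/np.tan(np.radians(p["fovy"])/2); return np.array([[f,0,p["cx"]],[0,f,p["cy"]],[0,0,1]])
def bp(p,uv,z):
    R=cv2.Rodrigues(np.array(p["rvec"],float))[0]; t=np.array(p["tvec"],float)
    d=R.T@np.linalg.inv(K(p))@np.array([uv[0],uv[1],1.]); c=-R.T@t
    return c+d*(z-c[2])/d[2]
def pj(p,X):
    return cv2.projectPoints(np.array(X,float).reshape(-1,1,3),np.array(p["rvec"],float),np.array(p["tvec"],float),K(p),None)[0][:,0]
E
python3 - <<'E'
from h import *
np.set_printoptions(precision=4,suppress=True)
t=manip.camera_params("top");s=manip.camera_params("scene")
for p in (t,s):
    R=cv2.Rodrigues(p["rvec"])[0]; print("cam",-R.T@p["tvec"])
# feeder via cell1
print(bp(t,(441,213.5),.06),bp(s,(413.6,268.5),.06))
print(bp(t,(212,220),.03),bp(s,(236,193),.03))
for uv in [(200,208),(227,208),(227,233),(199,233)]: print("cradle base",bp(t,uv,.006))
E
```

```text
cam [ 0.4176 -0.0459  0.923 ]
cam [-0.1507 -0.6803  0.691 ]
[ 0.4972 -0.3264  0.06  ] [ 0.499  -0.3398  0.06  ]
[0.4818 0.182  0.03  ] [0.4748 0.1837 0.03  ]
cradle base [0.511  0.2168 0.006 ]
cradle base [0.5115 0.1549 0.006 ]
cradle base [0.4539 0.1526 0.006 ]
cradle base [0.4536 0.2163 0.006 ]
```

```bash
cat >> h.py <<'E'
from scipy.spatial.transform import Rotation as Ro
def plan(target,yaw,n,grip,dec=1):
    """straight line, tool pointing down, tool x at world yaw (deg); prints rows"""
    s=manip.state(); p=np.array(s["eef_pos"]); R=Ro.from_rotvec(s["tcp_rot"])
    y=np.radians(yaw); G=Ro.from_matrix(np.array([[np.cos(y),np.sin(y),0],[np.sin(y),-np.cos(y),0],[0,0,-1.]]))
    tot=(R.inv()*G).as_rotvec(); 
    # world increments
    Rk=R;pk=p.copy();rows=[]
    for k in range(n):
        want=p+(np.array(target)-p)*(k+1)/n
        d=np.round(Rk.inv().apply(want-pk)*100,dec)
        rel=(Rk.inv()*G).as_rotvec(degrees=True)/(n-k)
        r=np.round(rel,1)
        rows.append([*map(float,d),*map(float,r),grip])
        pk=pk+Rk.apply(d/100); Rk=Rk*Ro.from_rotvec(r,degrees=True)
    for i in range(0,n,8): print([[float(v+0.0) for v in r] for r in rows[i:i+8]])
    m=np.abs(np.array(rows)).max(0); print("max",m,"end",pk)
def st():
    s=manip.state(); R=Ro.from_rotvec(s["tcp_rot"]).as_matrix()
    print("t",round(s["time_s"],2),"p",np.round(s["eef_pos"],4),"yaw",round(np.degrees(np.arctan2(R[1,0],R[0,0])),2),"z",np.round(R[:,2],4),"F",np.round(s["wrist_force"],2),"w",round(s["grip_width"],3),"q",np.round(s["q"],2))
E
python3 - <<'E'
from h import *
st(); plan((0.44,0.185,0.27),0,14,8.5)
p=manip.camera_params("wrist"); R=cv2.Rodrigues(p["rvec"])[0]; s=manip.state(); T=Ro.from_rotvec(s["tcp_rot"]).as_matrix()
print("cam in tool",T.T@(-R.T@p["tvec"]-s["eef_pos"]),"axes",T.T@R.T,p["fovy"])
E
```

```text
t 0.6 p [0.1518 0.5804 0.2313] yaw 75.34 z [-0. -0. -1.] F [-0.25  0.14  0.02] w 0.998 q [ 1.32  0.31 -0.05  1.21  0.    1.57]
[[-2.2, 2.7, -0.3, 0.0, 0.0, 5.4, 8.5], [-2.0, 2.9, -0.3, 0.0, 0.0, 5.4, 8.5], [-1.6, 3.1, -0.2, 0.0, 0.0, 5.4, 8.5], [-1.4, 3.2, -0.3, 0.0, 0.0, 5.4, 8.5], [-1.1, 3.3, -0.3, 0.0, 0.0, 5.4, 8.5], [-0.7, 3.4, -0.3, 0.0, 0.0, 5.4, 8.5], [-0.4, 3.5, -0.2, 0.0, 0.0, 5.4, 8.5], [-0.1, 3.5, -0.3, 0.0, 0.0, 5.4, 8.5]]
[[0.2, 3.5, -0.3, 0.0, 0.0, 5.4, 8.5], [0.6, 3.4, -0.3, 0.0, 0.0, 5.3, 8.5], [0.9, 3.4, -0.2, 0.0, 0.0, 5.4, 8.5], [1.2, 3.3, -0.3, 0.0, 0.0, 5.3, 8.5], [1.5, 3.2, -0.3, 0.0, 0.0, 5.4, 8.5], [1.8, 3.0, -0.3, 0.0, 0.0, 5.3, 8.5]]
max [2.2 3.5 0.3 0.  0.  5.4 8.5] end [0.44029903 0.18465779 0.27030466]
cam in tool [ 3.29326480e-06 -6.87156377e-02 -1.42959577e-01] axes [[ 9.99999870e-01  7.16847321e-05  5.04614754e-04]
 [-2.08073127e-04  9.61217446e-01  2.75791550e-01]
 [-4.65274461e-04 -2.75791619e-01  9.61217336e-01]] 63.826457229971226
```

Emit:
jog_arm:
  motion:
    - [-2.2,2.7,-0.3,0.0,0.0,5.4,8.5]
    - [-2.0,2.9,-0.3,0.0,0.0,5.4,8.5]
    - [-1.6,3.1,-0.2,0.0,0.0,5.4,8.5]
    - [-1.4,3.2,-0.3,0.0,0.0,5.4,8.5]
    - [-1.1,3.3,-0.3,0.0,0.0,5.4,8.5]
    - [-0.7,3.4,-0.3,0.0,0.0,5.4,8.5]
    - [-0.4,3.5,-0.2,0.0,0.0,5.4,8.5]
    - [-0.1,3.5,-0.3,0.0,0.0,5.4,8.5]

```text
time_s: 1.27
eef_pos: [0.3172, 0.3531, 0.2536]
tcp_rot: [-3.021, -0.863, -0.001]
wrist_force: [0.5, 0.2, 0.3]
grip_width: 0.997
```

Emit:
jog_arm:
  motion:
    - [0.2,3.5,-0.3,0.0,0.0,5.4,8.5]
    - [0.6,3.4,-0.3,0.0,0.0,5.3,8.5]
    - [0.9,3.4,-0.2,0.0,0.0,5.4,8.5]
    - [1.2,3.3,-0.3,0.0,0.0,5.3,8.5]
    - [1.5,3.2,-0.3,0.0,0.0,5.4,8.5]
    - [1.8,3.0,-0.3,0.0,0.0,5.3,8.5]
    - [0,0,0,0,0,0,8.5]
    - [0,0,0,0,0,0,8.5]

```text
time_s: 1.93
eef_pos: [0.4412, 0.1834, 0.2705]
tcp_rot: [-3.141, 0.004, -0.001]
wrist_force: [0.5, 0.2, 0.4]
grip_width: 0.996
```

```bash
cat > look.py <<'E'
from h import *
import sys,json
name=sys.argv[1]; st(); p=manip.camera_params("wrist"); im=manip.snapshot("wrist")
cv2.imwrite(f"pics/{name}.png",im[:,:,::-1]); json.dump({k:np.array(v).tolist() for k,v in p.items()},open(f"pics/{name}.json","w"))
E
python3 look.py w1
```

```text
t 1.93 p [0.4412 0.1834 0.2705] yaw -0.14 z [ 4.e-04  3.e-04 -1.e+00] F [0.54 0.19 0.4 ] w 0.996 q [ 0.39  0.07 -0.26  1.24  0.    1.97]
```

View pics/w1.png

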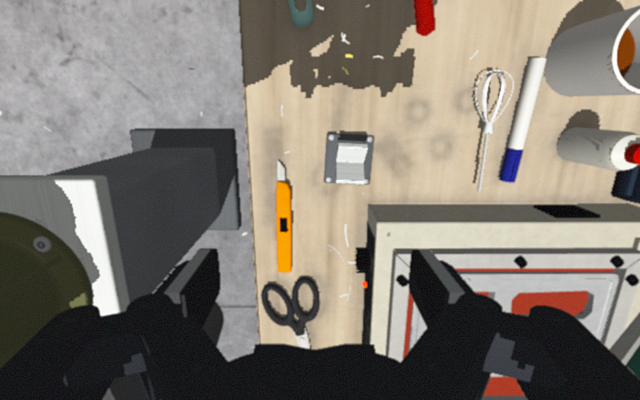

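```bash
python3 - <<'E'
import cv2
a=cv2.imread("pics/w1.png")
cv2.imwrite("pics/w1c.png",cv2.resize(a[120:195,310:390],None,fx=7.5,fy=7.5,interpolation=cv2.INTER_CUBIC))
E
```

```text
(no output)
```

View pics/w1c.png

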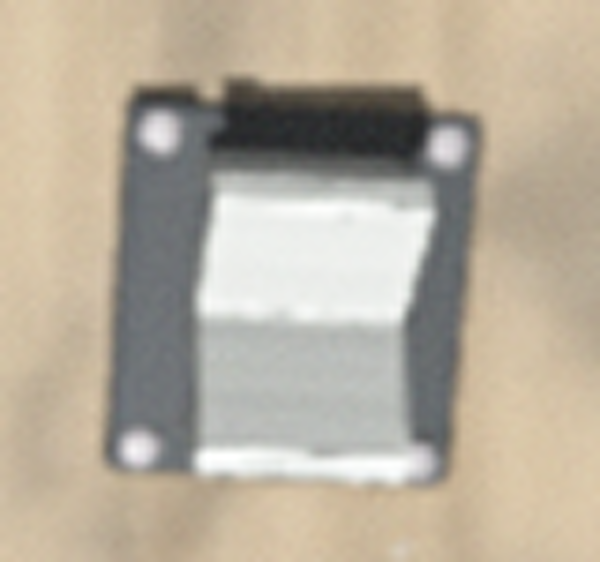

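```bash
python3 - <<'E'
from h import *
import json
np.set_printoptions(precision=4,suppress=True)
p=json.load(open("pics/w1.json"))
f=lambda c:((c[0]+.5)/7.5-.5+310,(c[1]+.5)/7.5-.5+120)
C=np.array([bp(p,f(c),.006) for c in[(128,92),(482,118),(445,485),(107,462)]])
print(C,C.mean(0),[np.linalg.norm(C[i]-C[i-1]) for i in range(4)])
for a,b in((0,1),(3,2),(3,0),(2,1)):
    d=C[b]-C[a];print(np.degrees(np.arctan2(d[1],d[0])))
# groove bottom line; z: centre 44.6 - r*sqrt2=22.6 -> 22.0
for c in[(197,315),(408,322)]:print("groove",bp(p,f(c),.022))
for c in[(212,202),(435,210)]:print("rim+y",bp(p,f(c),.042))
for c in[(196,450),(410,455)]:print("rim-y",bp(p,f(c),.042))
print("next"); plan((0.475,-0.31,0.30),-90,16,8.5)
E
```

```text
[[0.4584 0.2207 0.006 ]
 [0.5175 0.2163 0.006 ]
 [0.5142 0.1534 0.006 ]
 [0.4553 0.1576 0.006 ]] [0.4863 0.187  0.006 ] [np.float64(0.06319321191621446), np.float64(0.05926684083483088), np.float64(0.06305764624324837), np.float64(0.05900050998971884)]
-4.261645133836105
-4.135929515725258
87.17903773001026
86.93994693395642
groove [0.4694 0.186  0.022 ]
groove [0.504  0.1848 0.022 ]
rim+y [0.47   0.2069 0.042 ]
rim+y [0.5043 0.2056 0.042 ]
rim-y [0.4682 0.1679 0.042 ]
rim-y [0.5021 0.167  0.042 ]
next
[[0.2, 3.1, -0.2, 0.0, 0.0, 5.6, 8.5], [0.5, 3.0, -0.2, 0.0, 0.0, 5.6, 8.5], [0.8, 3.0, -0.2, 0.0, 0.0, 5.6, 8.5], [1.2, 2.9, -0.1, 0.0, 0.0, 5.6, 8.5], [1.3, 2.8, -0.2, 0.0, 0.0, 5.6, 8.5], [1.7, 2.6, -0.2, 0.0, 0.0, 5.6, 8.5], [1.9, 2.5, -0.2, 0.0, 0.0, 5.6, 8.5], [2.1, 2.2, -0.2, 0.0, 0.0, 5.6, 8.5]]
[[2.3, 2.1, -0.2, 0.0, 0.0, 5.6, 8.5], [2.5, 1.8, -0.2, 0.0, 0.0, 5.7, 8.5], [2.7, 1.5, -0.2, 0.0, 0.0, 5.6, 8.5], [2.8, 1.3, -0.1, 0.0, 0.0, 5.7, 8.5], [3.0, 1.0, -0.2, 0.0, 0.0, 5.6, 8.5], [3.0, 0.7, -0.2, 0.0, 0.0, 5.7, 8.5], [3.1, 0.4, -0.2, 0.0, 0.0, 5.6, 8.5], [3.0, 0.1, -0.2, 0.0, 0.0, 5.7, 8.5]]
max [3.1 3.1 0.2 0.  0.  5.7 8.5] end [ 0.4746 -0.3096  0.3001]
```

Emit:
jog_arm:
  motion:
    - [0.2,3.1,-0.2,0.0,0.0,5.6,8.5]
    - [0.5,3.0,-0.2,0.0,0.0,5.6,8.5]
    - [0.8,3.0,-0.2,0.0,0.0,5.6,8.5]
    - [1.2,2.9,-0.1,0.0,0.0,5.6,8.5]
    - [1.3,2.8,-0.2,0.0,0.0,5.6,8.5]
    - [1.7,2.6,-0.2,0.0,0.0,5.6,8.5]
    - [1.9,2.5,-0.2,0.0,0.0,5.6,8.5]
    - [2.1,2.2,-0.2,0.0,0.0,5.6,8.5]

```text
time_s: 2.65
eef_pos: [0.4579, -0.0622, 0.2854]
tcp_rot: [-2.904, 1.198, 0.0]
wrist_force: [0.4, 0.3, -0.1]
grip_width: 0.995
```

Emit:
jog_arm:
  motion:
    - [2.3,2.1,-0.2,0.0,0.0,5.6,8.5]
    - [2.5,1.8,-0.2,0.0,0.0,5.7,8.5]
    - [2.7,1.5,-0.2,0.0,0.0,5.6,8.5]
    - [2.8,1.3,-0.1,0.0,0.0,5.7,8.5]
    - [3.0,1.0,-0.2,0.0,0.0,5.6,8.5]
    - [3.0,0.7,-0.2,0.0,0.0,5.7,8.5]
    - [3.1,0.4,-0.2,0.0,0.0,5.6,8.5]
    - [3.0,0.1,-0.2,0.0,0.0,5.7,8.5]

```text
time_s: 3.32
eef_pos: [0.4755, -0.309, 0.3003]
tcp_rot: [-2.22, 2.222, 0.0]
wrist_force: [1.7, 0.1, -0.2]
grip_width: 0.996
```

Emit:
jog_arm:
  motion:
    - [0,0,0,0,0,0,8.5]
    - [0,0,0,0,0,0,8.5]

```text
time_s: 3.48
eef_pos: [0.4754, -0.3088, 0.2998]
tcp_rot: [-2.223, 2.219, 0.002]
wrist_force: [-0.0, 1.1, -1.1]
grip_width: 0.994
```

```bash
python3 look.py w2
```

```text
t 3.48 p [ 0.4754 -0.3088  0.2998] yaw -89.89 z [-5.e-04  9.e-04 -1.e+00] F [-0.03  1.11 -1.12] w 0.994 q [-0.58  0.23  0.    1.34  0.    2.56]
```

View pics/w2.png

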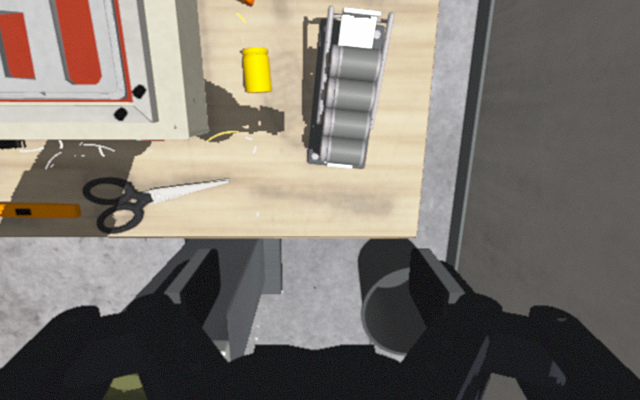

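```bash
python3 - <<'E'
import cv2
a=cv2.imread("pics/w2.png")
cv2.imwrite("pics/w2c.png",cv2.resize(a[90:175,295:395],None,fx=7,fy=7,interpolation=cv2.INTER_CUBIC))
E
```

```text
(no output)
```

View pics/w2c.png

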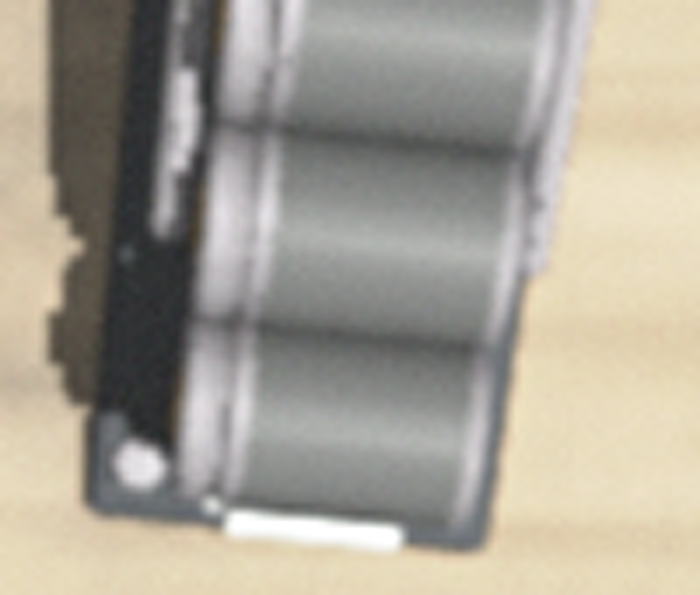

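```bash
python3 - <<'E'
from h import *
import json
np.set_printoptions(precision=4,suppress=True)
p=json.load(open("pics/w2.json"))
f=lambda c:((c[0]+.5)/7-.5+295,(c[1]+.5)/7-.5+90)
g=lambda c,z:bp(p,f(c),z)
R=cv2.Rodrigues(np.array(p["rvec"]))[0];print("cam",-R.T@p["tvec"])
a,b=g((190,322),.0633),g((487,343),.0633);print("c12",a,b,np.linalg.norm(a-b),np.degrees(np.arctan2((a-b)[1],(a-b)[0])),(a+b)/2)
a,b=g((215,125),.070),g((520,152),.070);print("c23",a,b,np.linalg.norm(a-b),np.degrees(np.arctan2((a-b)[1],(a-b)[0])),(a+b)/2)
for z in(.06,.076):
  a,b=g((184,410),z),g((476,440),z);print("ends",a,b,np.linalg.norm(a-b))
a,b=g((226,512),.066),g((405,527),.066);print("stop inner",a,b,np.linalg.norm(a-b),(a+b)/2)
a,b=g((226,535),.066),g((405,550),.066);print("stop outer",a,b,np.linalg.norm(a-b),(a+b)/2)
for c in((88,510),(485,545)):print("base",g(c,.008))
E
```

```text
cam [ 0.5462 -0.309   0.4426]
c12 [ 0.512  -0.3176  0.0633] [ 0.5087 -0.3671  0.0633] 0.049688296391130586 86.14679627946168 [ 0.5104 -0.3423  0.0633]
c23 [ 0.5437 -0.3211  0.07  ] [ 0.5396 -0.37    0.07  ] 0.04907035729968915 85.25782901709921 [ 0.5416 -0.3456  0.07  ]
ends [ 0.497  -0.3167  0.06  ] [ 0.492  -0.3665  0.06  ] 0.050007071251945145
ends [ 0.4991 -0.3164  0.076 ] [ 0.4943 -0.3641  0.076 ] 0.04791607932450039
stop inner [ 0.4806 -0.3239  0.066 ] [ 0.4781 -0.3542  0.066 ] 0.0304587380695551 [ 0.4794 -0.339   0.066 ]
stop outer [ 0.4767 -0.3239  0.066 ] [ 0.4742 -0.3544  0.066 ] 0.030546190462398544 [ 0.4754 -0.3391  0.066 ]
base [ 0.4708 -0.2992  0.008 ]
base [ 0.4641 -0.377   0.008 ]
```

```bash
python3 - <<'E'
from h import *
plan((0.495,-0.341,0.15),-94.8,6,8.5)
E
```

```text
[[0.6, -0.3, 2.5, 0.0, 0.0, 0.8, 8.5], [0.5, -0.4, 2.5, 0.0, 0.0, 0.8, 8.5], [0.6, -0.3, 2.5, 0.0, 0.0, 0.8, 8.5], [0.5, -0.4, 2.5, 0.0, 0.0, 0.9, 8.5], [0.5, -0.3, 2.5, 0.0, 0.0, 0.8, 8.5], [0.6, -0.4, 2.5, 0.0, 0.1, 0.9, 8.5]]
max [0.6 0.4 2.5 0.  0.1 0.9 8.5] end [ 0.49506499 -0.34134376  0.14979187]
```

Emit:
jog_arm:
  motion:
    - [0.6,-0.3,2.5,0.0,0.0,0.8,8.5]
    - [0.5,-0.4,2.5,0.0,0.0,0.8,8.5]
    - [0.6,-0.3,2.5,0.0,0.0,0.8,8.5]
    - [0.5,-0.4,2.5,0.0,0.0,0.9,8.5]
    - [0.5,-0.3,2.5,0.0,0.0,0.8,8.5]
    - [0.6,-0.4,2.5,0.0,0.0,0.9,8.5]
    - [0,0,0,0,0,0,8.5]
    - [0,0,0,0,0,0,8.5]

```text
time_s: 4.2
eef_pos: [0.4941, -0.3404, 0.1495]
tcp_rot: [2.127, -2.312, -0.006]
wrist_force: [1.1, 0.4, 0.9]
grip_width: 0.995
```

```bash
python3 look.py w3; python3 - <<'E'
from h import *
# also outline of grip: project expected cell1 outline
import json
p=json.load(open("pics/w3.json")); im=cv2.imread("pics/w3.png")
def draw(c,yaw,col):
    y=np.radians(yaw); ax=np.array([-np.sin(y),np.cos(y),0]); u=np.array([np.cos(y),np.sin(y),0])
    for s in(-1,1):
        X=[np.array(c)+s*.025*ax+.016*(np.cos(t)*u+np.sin(t)*np.array([0,0,1])) for t in np.linspace(0,2*np.pi,40)]
        cv2.polylines(im2,[np.round(pj(p,X)*4).astype(int).reshape(-1,1,2)],True,col,1)
im2=cv2.resize(im,None,fx=4,fy=4,interpolation=cv2.INTER_CUBIC)
draw((.495,-.341,.06),-4.8,(0,0,255)); 
u=np.array([np.cos(-.084),np.sin(-.084),0])
draw(np.array((.495,-.341,.06))+.0313*u+np.array([0,0,.0067]),-4.8,(0,255,0))
c=pj(p,[(.495,-.341,.06)])[0]*4; x,y=map(int,c);print(c/4)
cv2.imwrite("pics/w3c.png",im2[max(0,y-300):y+300,max(0,x-400):x+400])
E
```

```text
t 4.2 p [ 0.4941 -0.3404  0.1495] yaw -94.77 z [-0.0027  0.0023 -1.    ] F [1.1  0.41 0.92] w 0.995 q [-0.6   0.36 -0.17  1.04  0.    2.62]
[314.85665774 201.04540596]
```

View pics/w3.png

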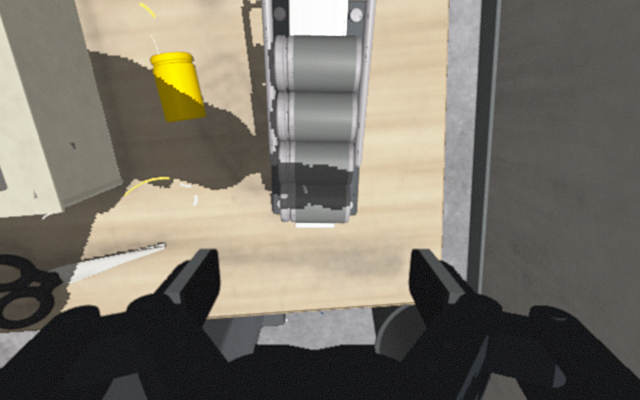

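View pics/w3c.png

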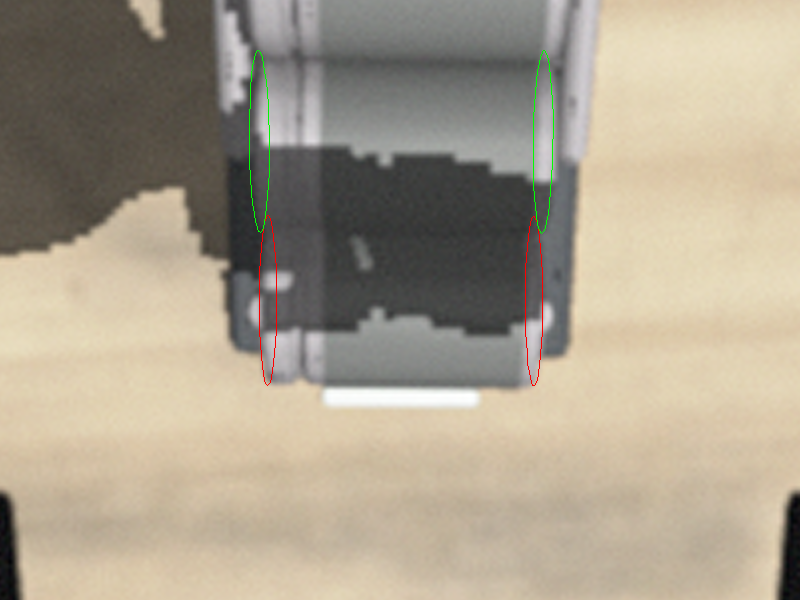

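```bash
python3 - <<'E'
from h import *
plan((0.495,-0.341,0.038),-94.8,7,8.5,2)
E
```

```text
[[0.0, 0.0, 1.62, 0.0, 0.0, 0.0, 8.5], [-0.01, 0.0, 1.61, 0.0, 0.0, 0.0, 8.5], [0.0, 0.0, 1.62, 0.0, 0.0, 0.0, 8.5], [0.0, 0.0, 1.61, 0.0, 0.0, 0.0, 8.5], [0.0, 0.0, 1.62, 0.0, 0.0, 0.0, 8.5], [-0.01, 0.0, 1.61, 0.0, 0.0, 0.0, 8.5], [0.0, 0.0, 1.62, 0.0, 0.0, 0.0, 8.5]]
max [0.01 0.   1.62 0.   0.   0.   8.5 ] end [ 0.49497786 -0.34098292  0.03796773]
```

Emit:
jog_arm:
  motion:
    - [0,0,1.6,0,0,0,8.5]
    - [0,0,1.6,0,0,0,8.5]
    - [0,0,1.6,0,0,0,8.5]
    - [0,0,1.6,0,0,0,8.5]
    - [0,0,1.6,0,0,0,8.5]
    - [0,0,1.6,0,0,0,8.5]
    - [0,0,1.6,0,0,0,8.5]
    - [0,0,0,0,0,0,8.5]

```text
time_s: 4.92
eef_pos: [0.4943, -0.3416, 0.0378]
tcp_rot: [2.125, -2.314, -0.003]
wrist_force: [-0.6, 1.0, -0.4]
grip_width: 0.996
```

```bash
python3 look.py w4
```

```text
t 4.92 p [ 0.4943 -0.3416  0.0378] yaw -94.86 z [-0.0012  0.0011 -1.    ] F [-0.56  0.95 -0.37] w 0.996 q [-0.6   0.46 -0.31  0.81  0.    2.62]
```

View pics/w4.png

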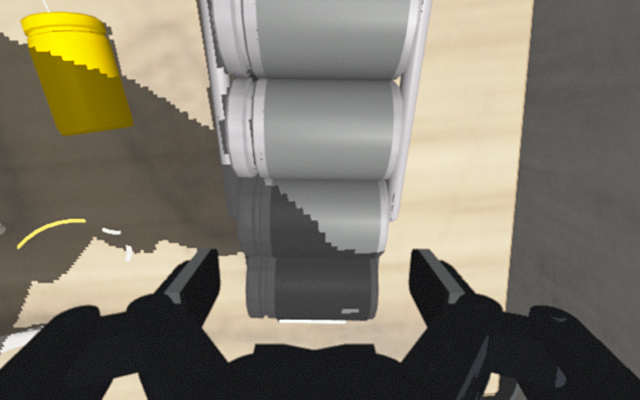

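Emit:
jog_arm:
  motion:
    - [0,0,0,0,0,0,6.0]
    - [0,0,0,0,0,0,5.6]
    - [0,0,0,0,0,0,5.2]
    - [0,0,0,0,0,0,4.5]
    - [0,0,0,0,0,0,4.5]
    - [0,0,0,0,0,0,4.5]
    - [0,0,0,0,0,0,4.5]
    - [0,0,0,0,0,0,4.5]
  squeeze: 35

```text
time_s: 5.63
eef_pos: [0.4959, -0.343, 0.0401]
tcp_rot: [-2.123, 2.314, -0.003]
wrist_force: [-0.1, 2.4, 7.3]
grip_width: 0.579
```

```bash
python3 look.py w5
```

```text
t 5.63 p [ 0.4959 -0.343   0.0401] yaw -94.94 z [ 2.6e-03 -5.0e-04 -1.0e+00] F [-0.08  2.39  7.3 ] w 0.579 q [-0.61  0.46 -0.3   0.81  0.    2.62]
```

View pics/w5.png

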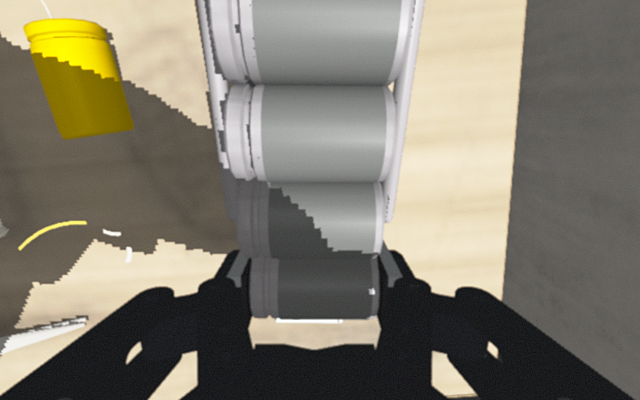

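Emit:
jog_arm:
  motion:
    - [0,0,-0.5,0,0,0,4.5]
    - [0,0,-0.7,0,0,0,4.5]
    - [0,0,-0.8,0,0,0,4.5]
    - [0,0,-1,0,0,0,4.5]
    - [0,0,-1,0,0,0,4.5]
    - [0,0,-1.5,0,0,0,4.5]
    - [0,0,-1.5,0,0,0,4.5]
    - [0,0,-1.5,0,0,0,4.5]

```text
time_s: 6.35
eef_pos: [0.4948, -0.343, 0.1249]
tcp_rot: [-2.123, 2.315, -0.001]
wrist_force: [0.8, 0.5, -1.5]
grip_width: 0.58
```

Emit:
jog_arm:
  motion:
    - [0,0,-2,0,0,0,4.5]
    - [0,0,-2,0,0,0,4.5]
    - [0,0,0,0,0,0,4.5]
    - [0,0,0,0,0,0,4.5]

```text
time_s: 6.68
eef_pos: [0.4957, -0.3436, 0.1652]
tcp_rot: [-2.123, 2.315, -0.005]
wrist_force: [-0.3, 0.1, -2.3]
grip_width: 0.577
```

```bash
python3 look.py w6; python3 - <<'E'
from h import *
import json
p=json.load(open("pics/w6.json")); print(pj(p,[(.495,-.341,.06),(.5262,-.3436,.0667)]))
plan((0.4735,0.1875,0.22),-3.6,18,4.5)
E
```

```text
t 6.68 p [ 0.4957 -0.3436  0.1652] yaw -94.96 z [ 0.0029 -0.002  -1.    ] F [-0.31  0.06 -2.3 ] w 0.577 q [-0.61  0.35 -0.15  1.07 -0.    2.62]
[[310.53683629 198.40021401]
 [310.1997945  161.13678993]]
[[-2.9, 0.4, -0.3, 0.0, 0.0, -5.1, 4.5], [-3.0, 0.1, -0.3, 0.0, 0.0, -5.1, 4.5], [-2.9, -0.2, -0.3, 0.0, 0.0, -5.1, 4.5], [-2.9, -0.4, -0.4, 0.0, 0.0, -5.1, 4.5], [-2.9, -0.7, -0.3, 0.0, 0.0, -5.1, 4.5], [-2.8, -0.9, -0.3, 0.0, 0.0, -5.1, 4.5], [-2.7, -1.1, -0.3, 0.0, 0.0, -5.1, 4.5], [-2.6, -1.5, -0.3, 0.0, 0.0, -5.1, 4.5]]
[[-2.5, -1.6, -0.3, 0.0, 0.0, -5.1, 4.5], [-2.3, -1.8, -0.3, 0.0, 0.0, -5.1, 4.5], [-2.1, -2.1, -0.4, 0.0, 0.0, -5.0, 4.5], [-2.0, -2.2, -0.3, 0.0, 0.0, -5.1, 4.5], [-1.7, -2.4, -0.3, 0.0, 0.0, -5.0, 4.5], [-1.5, -2.5, -0.3, 0.0, 0.0, -5.1, 4.5], [-1.3, -2.6, -0.3, 0.0, 0.0, -5.0, 4.5], [-1.1, -2.8, -0.3, 0.0, 0.0, -5.1, 4.5]]
[[-0.8, -2.8, -0.4, 0.0, 0.0, -5.0, 4.5], [-0.6, -2.9, -0.3, 0.0, 0.0, -5.1, 4.5]]
max [3.  2.9 0.4 0.  0.  5.1 4.5] end [0.47306447 0.18734126 0.22034495]
```

View pics/w6.png

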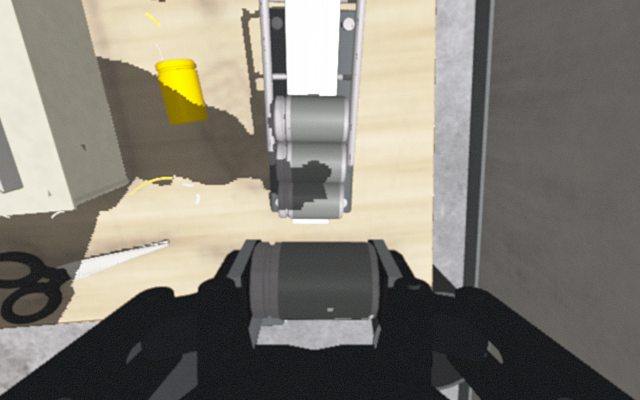

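Emit:
jog_arm:
  motion:
    - [0,0,-2.5,0,0,0,4.5]
    - [0,0,-2.5,0,0,0,4.5]
    - [-2.9,0.4,-0.5,0,0,-5.1,4.5]
    - [-3.0,0.1,-0.3,0,0,-5.1,4.5]
    - [-2.9,-0.2,-0.3,0,0,-5.1,4.5]
    - [-2.9,-0.4,-0.3,0,0,-5.1,4.5]
    - [-2.9,-0.7,0,0,0,-5.1,4.5]
    - [-2.8,-0.9,0,0,0,-5.1,4.5]

```text
time_s: 7.4
eef_pos: [0.4869, -0.1646, 0.226]
tcp_rot: [2.662, -1.667, -0.003]
wrist_force: [-0.0, 0.9, -1.6]
grip_width: 0.579
```

Emit:
jog_arm:
  motion:
    - [-2.7,-1.1,0,0.0,0.0,-5.1,4.5]
    - [-2.6,-1.5,0,0.0,0.0,-5.1,4.5]
    - [-2.5,-1.6,0,0.0,0.0,-5.1,4.5]
    - [-2.3,-1.8,0,0.0,0.0,-5.1,4.5]
    - [-2.1,-2.1,0,0.0,0.0,-5.0,4.5]
    - [-2.0,-2.2,0,0.0,0.0,-5.1,4.5]
    - [-1.7,-2.4,0,0.0,0.0,-5.0,4.5]
    - [-1.5,-2.5,0,0.0,0.0,-5.1,4.5]

```text
time_s: 8.07
eef_pos: [0.4773, 0.071, 0.2259]
tcp_rot: [3.075, -0.64, -0.003]
wrist_force: [0.2, -0.1, 0.8]
grip_width: 0.583
```

Emit:
jog_arm:
  motion:
    - [-1.3,-2.6,0,0.0,0.0,-5.0,4.5]
    - [-1.1,-2.8,0,0.0,0.0,-5.1,4.5]
    - [-0.8,-2.8,0,0.0,0.0,-5.0,4.5]
    - [-0.6,-2.9,0,0.0,0.0,-5.1,4.5]
    - [0,0,0,0,0,0,4.5]
    - [0,0,0,0,0,0,4.5]

```text
time_s: 8.57
eef_pos: [0.4719, 0.1883, 0.2259]
tcp_rot: [3.139, -0.094, -0.004]
wrist_force: [-0.9, -0.1, -0.6]
grip_width: 0.579
```

```bash
python3 - <<'E'
from h import *
st(); plan((0.4865,0.1865,0.13),-3.6,6,4.5,2)
E
```

```text
t 8.57 p [0.4719 0.1883 0.2259] yaw -3.43 z [-0.0023 -0.0012 -1.    ] F [-0.95 -0.06 -0.62] w 0.579 q [ 0.38  0.15 -0.27  1.15 -0.    2.01]
[[0.25, 0.01, 1.6, 0.0, 0.0, 0.0, 4.5], [0.25, 0.02, 1.59, 0.0, 0.0, 0.0, 4.5], [0.25, 0.01, 1.6, 0.0, 0.0, 0.0, 4.5], [0.24, 0.01, 1.6, 0.0, 0.0, 0.1, 4.5], [0.25, 0.01, 1.6, 0.0, 0.1, 0.0, 4.5], [0.25, 0.02, 1.59, 0.1, 0.0, 0.1, 4.5]]
max [0.25 0.02 1.6  0.1  0.1  0.1  4.5 ] end [0.48652356 0.18646678 0.13002619]
```

Emit:
jog_arm:
  motion:
    - [0.25,0,1.6,0,0,0,4.5]
    - [0.25,0,1.6,0,0,0,4.5]
    - [0.25,0,1.6,0,0,0,4.5]
    - [0.25,0,1.6,0,0,0,4.5]
    - [0.25,0,1.6,0,0,0,4.5]
    - [0.25,0.1,1.6,0,0,0.2,4.5]
    - [0,0,0,0,0,0,4.5]
    - [0,0,0,0,0,0,4.5]

```text
time_s: 9.23
eef_pos: [0.4867, 0.184, 0.1302]
tcp_rot: [3.138, -0.106, -0.005]
wrist_force: [0.1, -0.4, -1.5]
grip_width: 0.583
```

```bash
python3 look.py w7; python3 - <<'E'
import cv2
a=cv2.imread("pics/w7.png")
cv2.imwrite("pics/w7c.png",cv2.resize(a[170:335,220:410],None,fx=4,fy=3.6,interpolation=cv2.INTER_CUBIC))
E
```

```text
t 9.23 p [0.4867 0.184  0.1302] yaw -3.88 z [-0.0031 -0.0014 -1.    ] F [ 0.09 -0.39 -1.47] w 0.583 q [ 0.36  0.23 -0.39  0.95 -0.    2.  ]
```

View pics/w7.png

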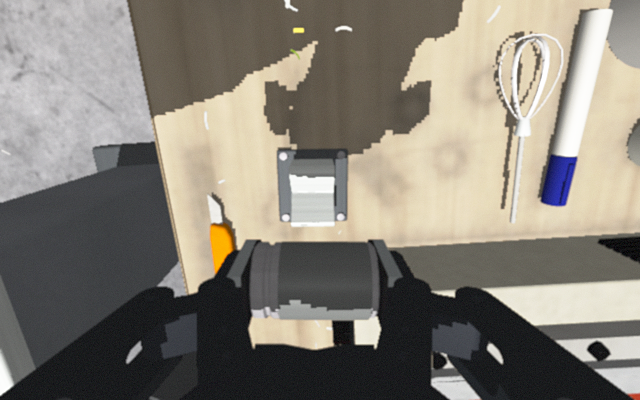

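View pics/w7c.png

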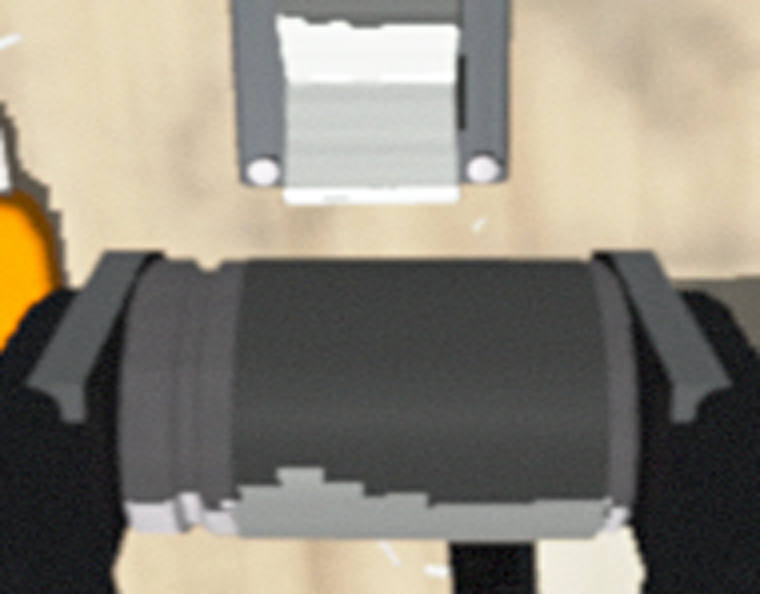

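```bash
python3 - <<'E'
from h import *
import json
from scipy.optimize import least_squares
a=cv2.imread("pics/w7.png")
cv2.imwrite("pics/w7d.png",cv2.resize(a[140:235,265:360],None,fx=6,fy=6,interpolation=cv2.INTER_CUBIC))
p=json.load(open("pics/w7.json"))
yaw=np.radians(-3.88); ax=np.array([np.cos(yaw),np.sin(yaw),0]); n=np.array([np.sin(yaw),-np.cos(yaw),0]) # n = tool y
T=np.array([.4867,.184,.1302]); th=np.linspace(0,2*np.pi,720)
def sil(v):
    c=T+v[0]*ax+v[1]*n+np.array([0,0,v[2]])
    mid=pj(p,[c+.016*(np.cos(t)*n+np.sin(t)*np.array([0,0,1])) for t in th])
    L=pj(p,[c-.025*ax+.016*(np.cos(t)*n+np.sin(t)*np.array([0,0,1])) for t in th])
    Rr=pj(p,[c+.025*ax+.016*(np.cos(t)*n+np.sin(t)*np.array([0,0,1])) for t in th])
    return np.array([mid[:,1].min(),mid[:,1].max(),L[:,0].min(),Rr[:,0].max()])
obs=np.array([170+260.5/3.6-.5,170+538/3.6-.5,220+121/4-.5,220+638/4-.5])
s=least_squares(lambda v:sil(v)-obs,[0,0,.0187]); print("cell in tool (x,y) and height over TCP mm",s.x*1e3,s.fun)
E
```

```text
cell in tool (x,y) and height over TCP mm [ 1.29777895  3.44286011 18.33257319] [ 0.35878637 -0.33852339 -0.18430524  0.18416088]
```

View pics/w7d.png

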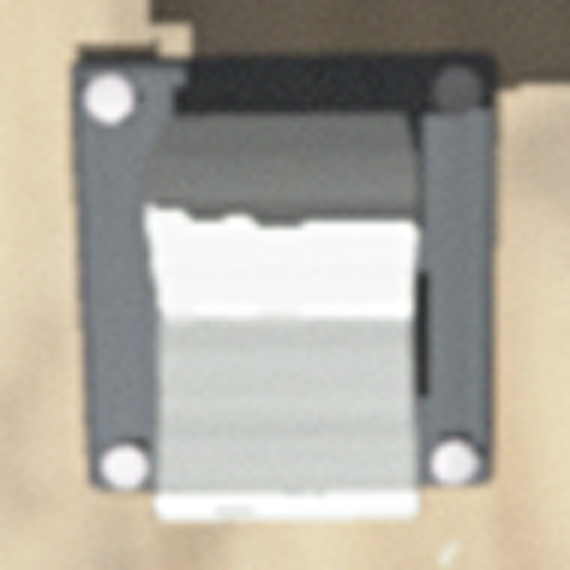

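```bash
python3 - <<'E'
from h import *
import json
np.set_printoptions(precision=4,suppress=True)
p=json.load(open("pics/w7.json"))
f=lambda c:((c[0]+.5)/6-.5+265,(c[1]+.5)/6-.5+140)
g=lambda c,z:bp(p,f(c),z)
C=np.array([g(c,.006) for c in[(75,60),(497,58),(490,487),(92,490)]])
print(C,C.mean(0),[np.linalg.norm(C[i]-C[i-1]) for i in range(4)])
for a,b in((0,1),(3,2)):
    d=C[b]-C[a];print(np.degrees(np.arctan2(d[1],d[0])))
for n,c,z in(("groove",((163,318),(413,318)),.022),("rim-y",((158,490),(417,490)),.042)):
    a,b=g(c[0],z),g(c[1],z);print(n,a,b,(a+b)/2,np.linalg.norm(a-b),np.degrees(np.arctan2((b-a)[1],(b-a)[0])))
E
```

```text
[[0.4592 0.2197 0.006 ]
 [0.5174 0.216  0.006 ]
 [0.514  0.153  0.006 ]
 [0.4554 0.1565 0.006 ]] [0.4865 0.1863 0.006 ] [np.float64(0.0633041811976721), np.float64(0.0583782850215938), np.float64(0.06308372281108793), np.float64(0.05866622417607361)]
-3.5757583281755307
-3.359036186935701
groove [0.4696 0.1863 0.022 ] [0.5033 0.184  0.022 ] [0.4865 0.1851 0.022 ] 0.03376318307849675 -3.830078962395827
rim-y [0.4689 0.169  0.042 ] [0.5018 0.1668 0.042 ] [0.4853 0.1679 0.042 ] 0.033036733923620526 -3.8182445218534915
```

Emit:
jog_arm:
  motion:
    - [0,-0.2,1.3,0,0,0,4.5]
    - [0,-0.2,1.3,0,0,0,4.5]
    - [0,0,1.3,0,0,0,4.5]
    - [0,0,1.3,0,0,0,4.5]
    - [0,0,1.3,0,0,0,4.5]
    - [0,0,1.0,0,0,0,4.5]
    - [0,0,0,0,0,0,4.5]
    - [0,0,0,0,0,0,4.5]

```text
time_s: 9.95
eef_pos: [0.4881, 0.1894, 0.0567]
tcp_rot: [3.14, -0.103, -0.0]
wrist_force: [-0.2, 0.2, -1.4]
grip_width: 0.586
```

```bash
python3 look.py w8; python3 - <<'E'
from h import *
s=manip.snapshot("scene")[:,:,::-1]; t=manip.snapshot("top")[:,:,::-1]
a=cv2.imread("pics/w8.png")
st()
cv2.imwrite("pics/s8.png",cv2.resize(s[130:230,180:300],None,fx=6,fy=6,interpolation=cv2.INTER_CUBIC))
E
```

```text
t 9.95 p [0.4881 0.1894 0.0567] yaw -3.77 z [-1.e-04 -1.e-04 -1.e+00] F [-0.17  0.15 -1.36] w 0.586 q [ 0.37  0.31 -0.48  0.78 -0.    2.01]
t 10.1 p [0.4889 0.1898 0.0574] yaw -3.76 z [ 1.6e-03  6.0e-04 -1.0e+00] F [ 0.14  0.06 -0.73] w 0.58 q [ 0.37  0.31 -0.48  0.78  0.    2.01]
```

View pics/w8.png

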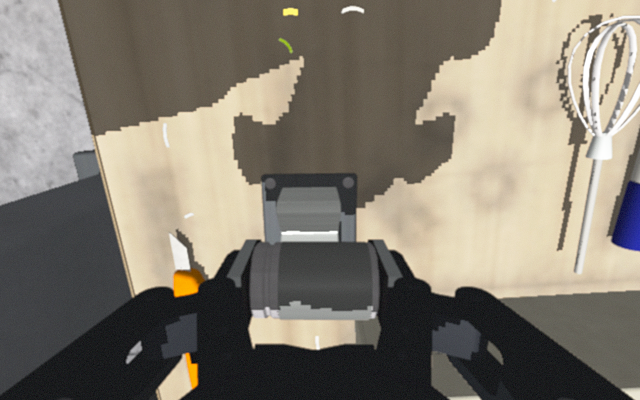

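View pics/s8.png

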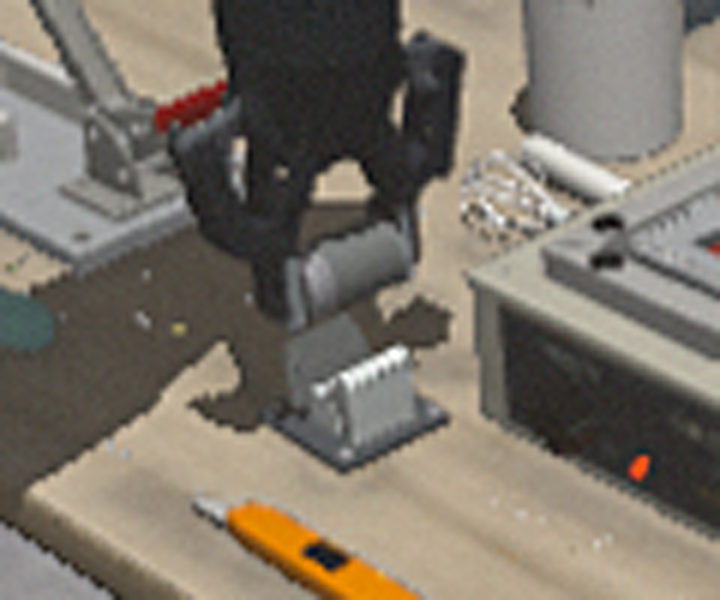

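Emit:
jog_arm:
  motion:
    - [0,0.1,0.7,0,0,0,4.5]
    - [0,0,0.7,0,0,0,4.5]
    - [0,0,0.7,0,0,0,4.5]
    - [0,0,0.4,0,0,0,4.5]
    - [0,0,0,0,0,0,4.5]
    - [0,0,0,0,0,0,4.5]

```text
time_s: 10.6
eef_pos: [0.4875, 0.1883, 0.0307]
tcp_rot: [3.139, -0.103, -0.002]
wrist_force: [-0.3, -0.9, -0.5]
grip_width: 0.576
```

```bash
python3 look.py w9; python3 - <<'E'
import cv2
a=cv2.imread("pics/w9.png")
cv2.imwrite("pics/w9c.png",cv2.resize(a[180:335,220:410],None,fx=4,fy=3.6,interpolation=cv2.INTER_CUBIC))
E
```

```text
t 10.6 p [0.4875 0.1883 0.0307] yaw -3.75 z [-1.2e-03 -5.0e-04 -1.0e+00] F [-0.28 -0.9  -0.46] w 0.576 q [ 0.37  0.34 -0.51  0.72 -0.    2.  ]
```

View pics/w9c.png

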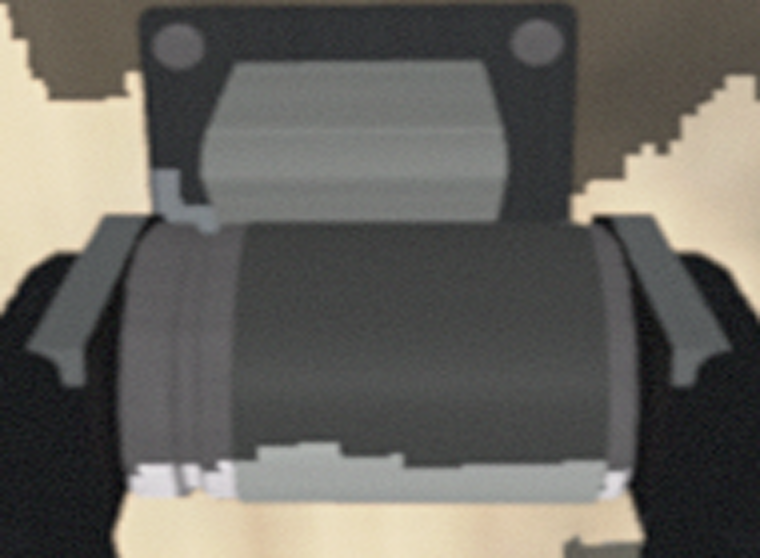

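```bash
python3 - <<'E'
from h import *
import json
np.set_printoptions(precision=4,suppress=True)
p=json.load(open("pics/w9.json"))
g=lambda c,z:bp(p,((c[0]+.5)/4-.5+220,(c[1]+.5)/3.6-.5+180),z)
for r in(128,180):print(r,g((203,r),.042),g((507,r),.042),g((355,r),.042))
print("plate far",g((140,8),.006),g((577,8),.006),g((358,8),.006))
print("cell top edge")
from scipy.optimize import least_squares
yaw=np.radians(-3.75); ax=np.array([np.cos(yaw),np.sin(yaw),0]); n=np.array([np.sin(yaw),-np.cos(yaw),0]); T=manip.state()["eef_pos"];th=np.linspace(0,2*np.pi,720)
def ring(c): return pj(p,[c+.016*(np.cos(t)*n+np.sin(t)*np.array([0,0,1])) for t in th])
def sil(v):
    c=T+v[0]*ax+v[1]*n+np.array([0,0,v[2]]); m,L,R=ring(c),ring(c-.025*ax),ring(c+.025*ax)
    return np.array([m[:,1].min(),m[:,1].max(),L[:,0].min(),R[:,0].max()])
obs=np.array([180+223/3.6-.5,180+502/3.6-.5,220+121/4-.5,220+638/4-.5])
s=least_squares(lambda v:sil(v)-obs,[0,0,.0187]);v=s.x;print(v*1e3,s.fun,T+v[0]*ax+v[1]*n+np.array([0,0,v[2]]))
E
```

```text
128 [0.4713 0.2131 0.042 ] [0.5042 0.2109 0.042 ] [0.4878 0.212  0.042 ]
180 [0.4706 0.2064 0.042 ] [0.5039 0.2042 0.042 ] [0.4873 0.2053 0.042 ]
plate far [0.4588 0.2202 0.006 ] [0.5173 0.2164 0.006 ] [0.488  0.2183 0.006 ]
cell top edge
[ 0.9456  3.4423 18.0912] [ 0.5306 -0.5015 -0.2726  0.2726] [0.4886 0.185  0.0492]
```

Emit:
jog_arm:
  motion:
    - [-0.1,0,0.1,0,0,0,4.5]
    - [-0.1,0,0.1,0,0,0,4.5]
    - [0,0,0.1,0,0,0,4.5]
    - [0,0,0,0,0,0,4.5]

```text
time_s: 10.98
eef_pos: [0.4859, 0.1886, 0.0282]
tcp_rot: [3.14, -0.103, -0.0]
wrist_force: [0.7, -0.5, 0.3]
grip_width: 0.58
```

```bash
python3 -c "
from h import *
st()"
```

```text
t 10.98 p [0.4859 0.1886 0.0282] yaw -3.75 z [-1.e-04 -0.e+00 -1.e+00] F [ 0.66 -0.52  0.28] w 0.58 q [ 0.37  0.34 -0.51  0.72 -0.    2.01]
```

Emit:
jog_arm:
  motion:
    - [0,0,0.1,0,0,0,4.5]
    - [0,0,0,0,0,0,4.5]

```text
time_s: 11.15
eef_pos: [0.4861, 0.1886, 0.0272]
tcp_rot: [3.14, -0.103, 0.0]
wrist_force: [-0.4, 0.8, -1.1]
grip_width: 0.58
```

Emit:
jog_arm:
  motion:
    - [0,0,0.1,0,0,0,4.5]
    - [0,0,0,0,0,0,4.5]

```text
time_s: 11.32
eef_pos: [0.486, 0.1886, 0.0262]
tcp_rot: [3.14, -0.103, -0.0]
wrist_force: [0.4, 0.2, -1.0]
grip_width: 0.58
```

Emit:
jog_arm:
  motion:
    - [0,0,0.1,0,0,0,4.5]
    - [0,0,0,0,0,0,4.5]

```text
time_s: 11.48
eef_pos: [0.4861, 0.1886, 0.0252]
tcp_rot: [3.14, -0.103, 0.0]
wrist_force: [0.3, 0.6, -0.2]
grip_width: 0.583
```

Emit:
jog_arm:
  motion:
    - [0,0,0.1,0,0,0,4.5]
    - [0,0,0,0,0,0,4.5]

```text
time_s: 11.65
eef_pos: [0.4862, 0.1885, 0.0248]
tcp_rot: [3.14, -0.103, 0.001]
wrist_force: [-2.1, -1.6, 5.1]
grip_width: 0.579
```

Emit:
jog_arm:
  motion:
    - [0,0,0,0,0,0,5.1]
    - [0,0,0,0,0,0,5.3]
    - [0,0,0,0,0,0,5.6]
    - [0,0,0,0,0,0,6.2]
    - [0,0,0,0,0,0,7.0]
    - [0,0,0,0,0,0,8.0]
    - [0,0,0,0,0,0,8.5]
    - [0,0,0,0,0,0,8.5]

```text
time_s: 12.32
eef_pos: [0.486, 0.1887, 0.0243]
tcp_rot: [3.14, -0.103, -0.0]
wrist_force: [-0.0, -0.4, -0.0]
grip_width: 0.996
```

```bash
python3 look.py w10
```

```text
t 12.32 p [0.486  0.1887 0.0243] yaw -3.76 z [-0. -0. -1.] F [-0.01 -0.43 -0.02] w 0.996 q [ 0.37  0.35 -0.52  0.71  0.    2.01]
```

View pics/w10.png

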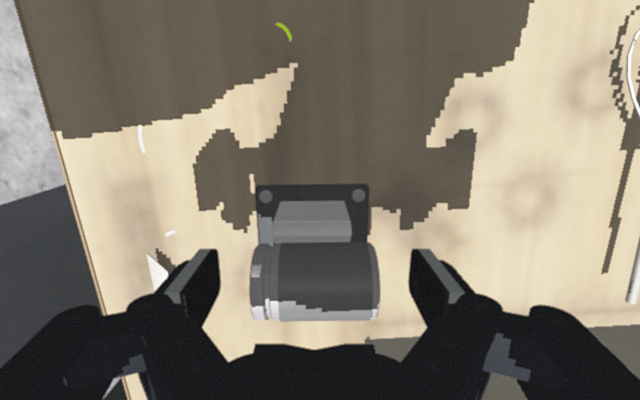

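Released and resting in the V. Raising straight up, then checking.

Emit:
jog_arm:
  motion:
    - [0,0,-0.8,0,0,0,8.5]
    - [0,0,-1.5,0,0,0,8.5]
    - [0,0,-2,0,0,0,8.5]
    - [0,0,-2.5,0,0,0,8.5]
    - [0,0,-2.5,0,0,0,8.5]
    - [0,0,-2.5,0,0,0,8.5]
    - [0,0,-2.5,0,0,0,8.5]
    - [0,0,-2,0,0,0,8.5]

```text
time_s: 13.03
eef_pos: [0.4864, 0.1888, 0.19]
tcp_rot: [-3.139, 0.103, -0.003]
wrist_force: [0.0, -0.5, -0.1]
grip_width: 0.994
```

Emit:
jog_arm:
  motion:
    - [0,0,0,0,0,0,8.5]
    - [0,0,0,0,0,0,8.5]

```text
time_s: 13.2
eef_pos: [0.487, 0.1891, 0.189]
tcp_rot: [-3.139, 0.103, -0.005]
wrist_force: [0.1, -0.2, 0.0]
grip_width: 0.994
```

```bash
python3 look.py w11; python3 - <<'E'
from h import *
import json
p=json.load(open("pics/w11.json")); a=cv2.imread("pics/w11.png")
im=cv2.resize(a,None,fx=6,fy=6,interpolation=cv2.INTER_CUBIC)
y=np.radians(-3.7); ax=np.array([np.cos(y),np.sin(y),0]); n=np.array([-np.sin(y),np.cos(y),0]); c=np.array([.4865,.1858,.0446])
for s in(-1,1):
    X=[c+s*.025*ax+.016*(np.cos(t)*n+np.sin(t)*np.array([0,0,1])) for t in np.linspace(0,2*np.pi,60)]
    cv2.polylines(im,[np.round(pj(p,X)*6+2.5).astype(int).reshape(-1,1,2)],True,(0,0,255),1)
u,v=map(int,pj(p,[c])[0]*6)
cv2.imwrite("pics/w11c.png",im[max(0,v-280):v+280,u-350:u+350])
s=manip.snapshot("scene")[:,:,::-1]; sc=np.hstack([cv2.resize(s[150:220,190:270],(400,350),interpolation=cv2.INTER_CUBIC),cv2.resize(s[220:310,370:480],(400,350),interpolation=cv2.INTER_CUBIC)])
cv2.imwrite("pics/s11.png",sc)
E
```

```text
t 13.2 p [0.487  0.1891 0.189 ] yaw -3.76 z [ 0.003   0.0012 -1.    ] F [ 0.11 -0.25  0.02] w 0.994 q [ 0.37  0.19 -0.31  1.07  0.    2.01]
```

View pics/w11c.png

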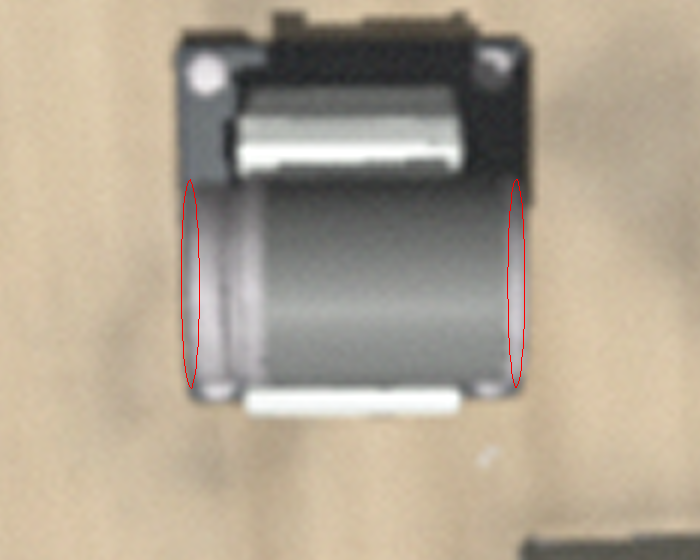

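View pics/s11.png

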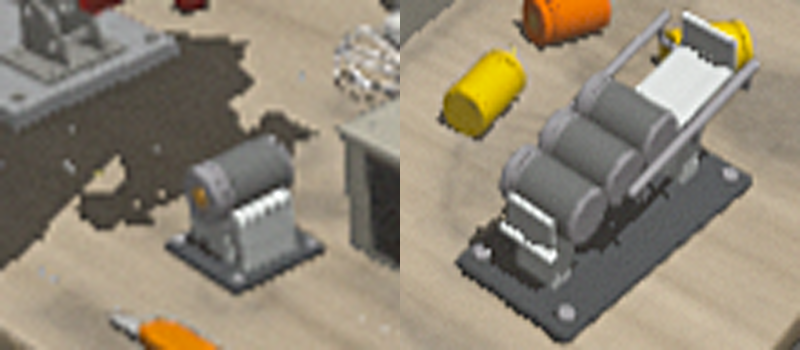

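```bash
python3 -c "
from plant import manip
print(manip.close_job())"
```

```text
the job is handed in; nothing more can be done
None
```

I took the end cell out of the feeder by its two flat ends, laid it in the V-cradle and handed the job in at about 13 s. No verdict was reported.

**Cradle:** In the last wrist picture the cell matches the outline predicted for a seated, centred cell to within about 1 to 2 mm, and its axis lies along the groove. The wrist force was about 5 N when it touched the V and near zero after release. The arm was raised clear, with the tool at 0.19 m, before handing in.

**Feeder:** The last scene picture shows the other three cells rolled down against the stop and touching each other. I checked this by eye and did not measure their positions.

**Scissors and box cutter:** I did not go near either of them. I made no separate final measurement of where they lie.

**A disagreement:** Two estimates of where the cell sat in the jaws differed by 2.5 to 4 mm, one from the feeder measurement and one from the wrist picture. I started between the two. A closer view before lowering put the cell within about 1 mm of the groove, and the low side force at contact agreed.

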